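Set up the kiln hearth for a pot melt

TASK

Set up the open kiln hearth for a pot melt around the casting mould that already stands on it: stand the two long bricks upright as they are now on the hearth, one along each long side of the mould, parallel to it, level with its middle and about 3 cm clear of it. Lay the two kiln bars flat across both bricks over the mould, parallel, the same distance either side of the mould's middle with a gap of about 3 cm between them, and finally stand the crucible upright on both bars so that its drain hole is over the gap, above the middle of the mould. Leave the mould and the short brick offcut where they are.

Things in the scene. Friction and masses are not known exactly. Their poses are not given: they have to be found in the camera images.
- hearth: Base of a small kiln: dark steel pan 370 x 370 x 30 mm with a white seal strip, on it a raised cream brick floor 310 x 310 mm, its flat top (the hearth floor) 50 mm above the pan's underside. Fixed to the table, slightly turned, to the robot's left on some starts, to its right on others. Origin: centre of the pan's underside, z up.
- mould: Grey metal casting mould, an open box 130 mm long (its x) x 90 mm wide (its y) x 35 mm high, walls 8 mm, a small lug 10 mm long at each short end. Stands loose (1.1 kg) near the middle of the hearth floor; not to be shifted (15 mm at most). Origin: centre of its underside, on the hearth floor; z up.
- brick_a: Cream firebrick 114 mm long (its x) x 57 mm wide (its y) x 64 mm high, 0.33 kg, the right way up on the 12 mm plywood board beside the hearth. Identical to brick_b; twice as long as the offcut. Origin: centre of its underside, z up. Final place, in the mould's frame: x = 0, y = +105 or -105 mm, length along x, on the hearth floor (either brick, either side).
- brick_b: Second cream firebrick, identical to brick_a: 114 (x) x 57 (y) x 64 mm high, on the same board. Origin: centre of its underside, z up. Goes on the other side of the mould from brick_a.
- bar_a: Grey-buff ceramic kiln bar 260 mm long (its x) x 30 mm wide (its y) x 20 mm thick, 0.31 kg, flat on the plywood board; grip it across its width at mid-length. Identical to bar_b. Origin: centre of its underside, z up. Final place, in the mould's frame: x = +31 or -31 mm, y = 0, length along y, underside 64 mm above the mould's underside (either bar, either place).
- bar_b: Second kiln bar, identical to bar_a: 260 (x) x 30 (y) x 20 mm thick, lying beside it on the board. Origin: centre of its underside, z up. Goes in the other place from bar_a.
- crucible: Round terracotta crucible, open at the top, 75 mm high, outside diameter 58 mm at the base tapering to 66 mm at the rim, walls 6 mm, a 13 mm drain hole in its base; 0.24 kg, upright on the plywood board. Origin: centre of its underside, z up. Final place: upright on both bars at x = y = 0 in the mould's frame, underside 84 mm above the mould's underside.
- offcut: Short piece of the same cream firebrick, 57 x 57 x 64 mm high, standing on the board among the bricks. Not used: leave it where it is (20 mm at most). Origin: centre of its underside, z up.
Mind the look-alikes: they are no part of the job. What is shaped like the crucible but green is not meant.

How it is judged:
By the outcome, as a careful person would: the job done as asked, in the order asked, and still so for the second after the job is handed in, with the robot touching nothing.
It also fails if it takes over 144 s, if anything falls off the work surface, if the arm or the gripper's body presses on something with over 40 N, if the wrist force passes 120 N, or if a joint passes its speed limit or range.

ROBOT

A 7-joint arm with a two-finger parallel gripper is mounted at the origin on the work surface. World frame = base frame: x ahead of the robot, y to its left, z up, the work surface at z = 0. Lengths are in m, angles in rad, forces in N, time in s.
With the tool pointing down it reaches from about 0.425 to 0.875 m from the base axis. Payload 4.7 kg.
Tool frame: the origin (TCP) lies midway between the tips of the shut fingers; the grasp point (between the pads) lies ctrl.grasp_offset behind it (ctrl.grasp_offset is the distance from the TCP to the grasp point, in m); z points along the fingers, y is the line along which they close (so a half turn about z gives the same grasp; the last joint's range is limited). The gripper opens to 87 mm and grips with 3 to 60 N. Pads are 19 mm wide; open, the fingers measure 117 mm over their backs; the gripper's body (75 mm by 190 mm) begins 51 mm behind the grasp point.
Start: joints at [-1.294, 0.321, -0.07, 1.45, 0.023, 1.371, -0.057], TCP at [0.169, 0.628, 0.183] pointing down, gripper open.
Joint ranges: [-2.86, 2.86], [-0.3, 2.09], [-1.38, 1.24], [0.06, 2.45], [-1.56, 4.7], [0.09, 2.05], [-2.69, 2.69]. Speed limits (rad/s): [2.57, 2.57, 3.14, 3.14, 3.14, 3.14, 3.14].

INTERFACE

Orientations are given as a rotation vector (axis times angle).
In Python, from bench import ctrl gives the robot as it stands. The module is installed in compiled form; this text tells all that it offers.
- The arm moves only by the tool jog_arm, never from a script. Its argument "moves" is one flat list of numbers, 7 for each row, row after row: the shift along the tool's x, y, z in units of 30 cm (1.0 is 30 cm), then the turn, a rotation vector about the tool's x, y, z in units of 60 degrees (1.0 is 60 degrees), then the gripper's target within -1 to 1 (fully open at 1, half-way at 0, shut at -1). In form: [x, y, z, wx, wy, wz, fingers, x, y, z, wx, wy, wz, fingers, ...]. A call has exactly 8 rows; each row is the pose to reach, as a shift and turn from the pose commanded when the call began, along the tool's axes at that moment; what a row does not reach only later rows make up. A row lasts 1/8 s, in which the tool goes at most 62.5 mm and 10.7 degrees, less where a joint would pass 70% of its speed; a pose out of reach is approached as far as the arm can. A call with a number of a shift or a turn outside -1 to 1 is refused whole. A call with a gripper value outside its range is refused whole. The fingers move at their own pace and stop on an object; "newtons" is the grip in N (left out, the last holds). Time passes only in rows, so rows that repeat a pose let the fingers close, or fill a call up. It gives the time, the measured TCP pose, the force, the opening and the grip force at its end, in the units of the state.
- ctrl.get_state(): the state, without advancing time (a new reading comes with each control period).
- ctrl.get_image(name): name is "scene" or "top" or "wrist"; returns a dict with "pixels" (384x512x3 uint8, red, green, blue), "fx", "fy", "cx", "cy" (pixels), "xyz" and "rotation" of the camera in the world; the wrist camera has in their place "tool_from_camera" (4x4, takes a point from camera to tool coordinates, whose origin is the TCP and whose axes are the flange's). Camera axes: x right, y up, looking along -z (the intrinsics and any distortion apply to the point x, -y, -z); pixel columns grow to the right and rows downward; lengths in m; the calibration is good to about 2 mm. A picture is of the moment at which its call begins: read the wrist's pose just before it. There is no depth.
- ctrl.close_job(): hands the job in; it is judged then, once.
The state is a dict: "time": time; "joint_positions": joint angles; "qd": joint speeds; "joint_torque": joint torques, N m; "position": TCP position; "tool_rot": TCP orientation; "ft_force": force on the tool from outside, world axes, zero at the start; "torque": the same for the moment, N m; "grip_width": opening from 0.0 (shut) to 1.0 (fully open); "grip_force": force on a finger pad.
Only numpy, scipy, OpenCV 4.12 (cv2) and the standard library are available. Lean on these libraries where they do the work, as an engineer would, in place of code of your own. Each camera call takes 0.05 s, during which the arm holds its last target. There are 200 camera calls.

## Working session

There is one attempt and no reset: what is moved stays moved. The work goes in short steps, Python scripts to look and compute and a tool call to move; the robot and the scene stay as the last step left them, time stands still between calls to the robot, and variables do not carry over. Pictures are saved under pics/ and viewed, at most 14 in all, crops included, and the job is handed in when it is done.

Besides the shell and the picture viewer there is one more tool, called after "Request:" as a command line: name --argument value ..., lists and objects as JSON in quotes. jog_arm: Moves the arm, as the interface text tells. Its arguments: {"type":"object","properties":{"moves":{"type":"array"},"newtons":{"type":"number"}},"required":["moves"]}

```bash
mkdir -p pics
python3 - <<'E'
from bench import ctrl
import cv2,pickle
print(ctrl.get_state(), ctrl.grasp_offset)
for n in ("top","scene"):
    d=ctrl.get_image(n); pickle.dump(d,open(f'{n}.pkl','wb'))
    cv2.imwrite(f'pics/{n}0.png',cv2.resize(d['pixels'][:,:,::-1],(768,576),interpolation=cv2.INTER_CUBIC))
    print(n,{k:v for k,v in d.items() if k!='pixels'})
E
```

```text
{'time': 0.0, 'joint_positions': array([-1.29390503,  0.32182964, -0.07008039,  1.45164417,  0.02264287,
        1.37078714, -0.0568866 ]), 'qd': array([ 0.00141339, -0.00145175,  0.00032685,  0.00036142,  0.00049317,
        0.00172954,  0.00023081]), 'joint_torque': array([ 9.98440737e-04, -4.91306984e+01, -4.03451370e-01, -3.12521625e+01,
       -6.40251744e-02,  4.38611617e-02,  1.82257322e-04]), 'position': array([0.16876722, 0.6270761 , 0.18177272]), 'tool_rot': array([-4.11516253e-01, -3.11441403e+00,  2.95073950e-03]), 'ft_force': array([-0.14717371,  0.11613456,  0.72902517]), 'torque': array([-0.0134791 ,  0.0078002 ,  0.05993356]), 'grip_force': 0.0, 'grip_width': 0.9972775348550628} 0.0187
top {'fx': 460.1628723957497, 'fy': 460.1628723957497, 'cx': 257.05453084690265, 'cy': 190.137149332442, 'xyz': array([ 0.30255264, -0.0096661 ,  1.12796428]), 'rotation': array([ 0.10244748, -0.08322187, -1.5832883 ])}
scene {'fx': 355.8727755752148, 'fy': 355.8727755752148, 'cx': 262.18899112056056, 'cy': 192.42519779181066, 'xyz': array([ 1.15251131, -0.03259266,  0.81170121]), 'rotation': array([0.60361437, 0.55702824, 1.45037151])}
```

View pics/top0.png

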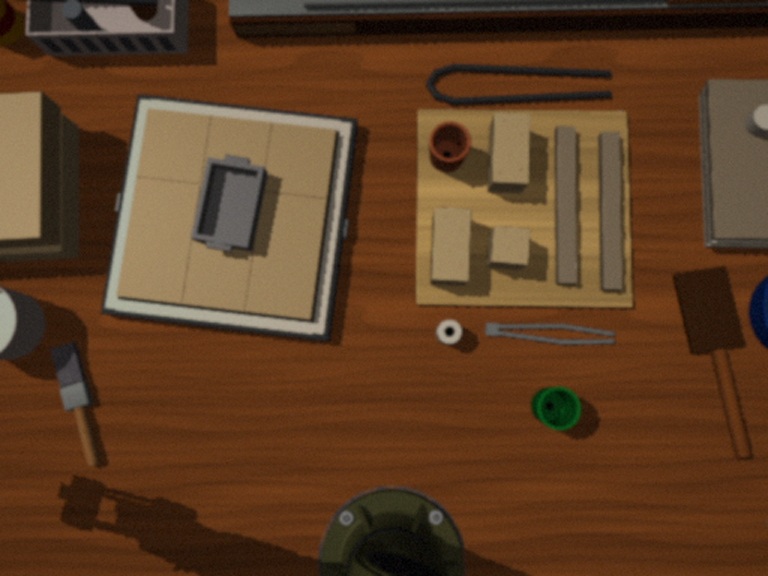

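View pics/scene0.png

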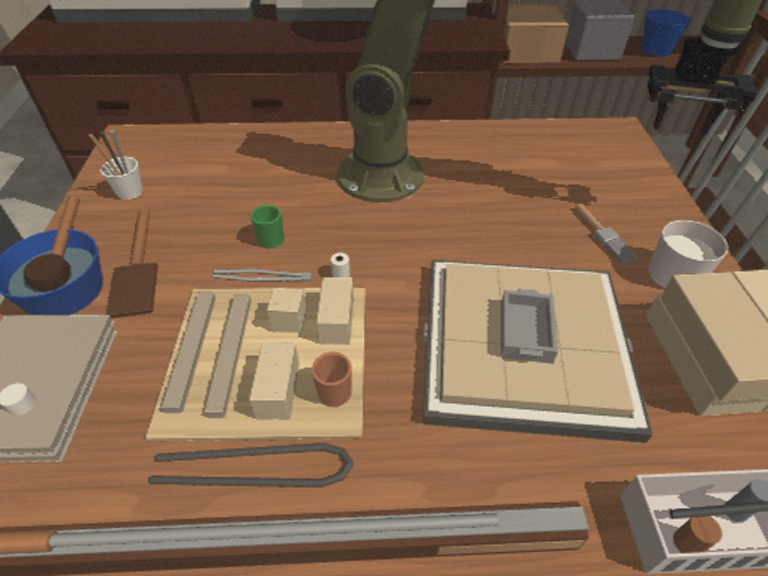

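The scene and top views agree. In the 768x576 top picture:
- **Crucible candidates:** the terracotta one is at (449,146). The green look-alike is at (557,409) and a white spool at (449,332).
- **Long bricks:** (511,150) and (451,246). The short offcut is at (510,247), and the stacked bricks at far left are not ours.
- **Bars:** (566,205) and (610,210).
- **Mould:** (232,203).

I choose by the description and check it in crops.

Run:
```python
import cv2,pickle
p=pickle.load(open('top.pkl','rb'))['pixels'][:,:,::-1]
import numpy as np
def crop(x0,y0,w,h,s,n):
    c=cv2.resize(p[y0:y0+h,x0:x0+w],None,fx=s,fy=s,interpolation=cv2.INTER_CUBIC)
    c=np.clip(c.astype(float)*1.3,0,255).astype('uint8')
    for i in range(0,w,10): cv2.line(c,(i*s,0),(i*s,4 if i%50 else 12),(255,255,255),1)
    for i in range(0,h,10): cv2.line(c,(0,i*s),(4 if i%50 else 12,i*s),(255,255,255),1)
    cv2.imwrite(f'pics/{n}.png',c)
crop(270,65,160,145,4,'board'); crop(120,95,70,80,7,'mould')
```

```text
(no output)
```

View pics/board.png

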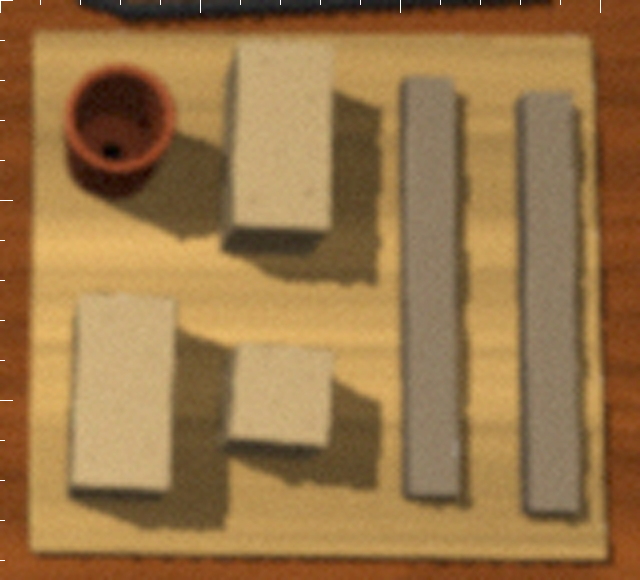

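View pics/mould.png

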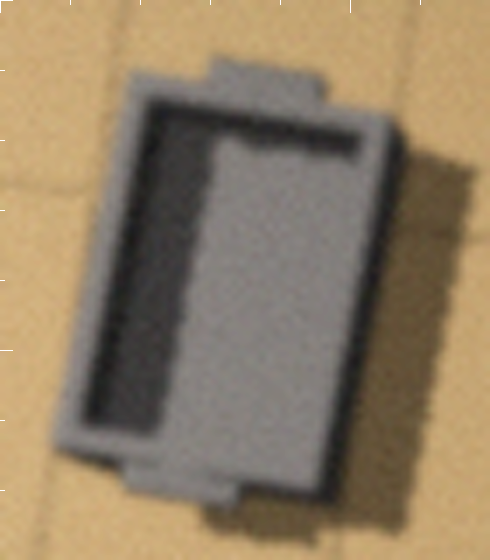

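Board crop: the terracotta crucible shows its drain hole, rim centre at crop (121,118). Long bricks are at (285,137) and (123,392), the square offcut at (281,394), and the bars at (431,287) and (550,303). Mould crop: top corners are about (132,73), (397,120), (328,494) and (57,448), with lugs at both short ends. Next I fit known sizes to these corners.

```bash
cat > h.py <<'E'
import numpy as np,pickle,cv2
from scipy.spatial.transform import Rotation as R
from scipy.optimize import least_squares
def campose(d,st=None):
    if 'tool_from_camera' in d:
        T=np.array(d['tool_from_camera']);Rt=R.from_rotvec(st['tool_rot']).as_matrix()
        return Rt@T[:3,:3],Rt@T[:3,3]+st['position']
    return R.from_rotvec(d['rotation']).as_matrix(),np.array(d['xyz'])
def proj(d,P,st=None):
    Rm,t=campose(d,st);c=(np.atleast_2d(P)-t)@Rm
    return np.c_[d['cx']+d['fx']*c[:,0]/-c[:,2], d['cy']-d['fy']*c[:,1]/-c[:,2]]
def unproj(d,uv,z,st=None):
    Rm,t=campose(d,st);uv=np.atleast_2d(uv)
    r=np.c_[(uv[:,0]-d['cx'])/d['fx'],-(uv[:,1]-d['cy'])/d['fy'],-np.ones(len(uv))]@Rm.T
    return t+r*((z-t[2])/r[:,2])[:,None]
def fitrect(d,uv,L,W,z,st=None):
    """uv: corners in circular order; long sides are uv1-uv2, uv3-uv0. -> x,y,yaw(of length),rms px"""
    P=unproj(d,uv,z,st)[:,:2]; a=P[0]+P[1]-P[2]-P[3]; y0=np.arctan2(a[1],a[0])
    m=np.array([[L,W],[L,-W],[-L,-W],[-L,W]])/2
    f=lambda p:(m@np.array([[np.cos(p[2]),np.sin(p[2])],[-np.sin(p[2]),np.cos(p[2])]])+p[:2]-P).ravel()
    s=least_squares(f,[*P.mean(0),y0]);e=[np.linalg.norm(P[0]-P[1]),np.linalg.norm(P[1]-P[2]),np.linalg.norm(P[2]-P[3]),np.linalg.norm(P[3]-P[0])]
    return s.x,np.sqrt(np.mean(s.fun**2)),np.array(e)
def rows(target,yaw,cmd=None,ang0=None):
    """units of move from current pose to TCP target, tool down, tool y axis at world angle yaw (mod pi)"""
    from bench import ctrl
    st=ctrl.get_state(); R0=R.from_rotvec(st['tool_rot'])
    best=None
    for k in (-2,-1,0,1,2):
        w=yaw+k*np.pi; y=np.array([np.cos(w),np.sin(w),0]);z=np.array([0,0,-1.]);x=np.cross(y,z)
        rv=(R0.inv()*R.from_matrix(np.c_[x,y,z])).as_rotvec()
        if best is None or np.linalg.norm(rv)<np.linalg.norm(best): best=rv
    s=R0.inv().apply(np.array(target)-st['position'])/0.3
    return np.round(s,3),np.round(best/np.radians(60),3)
E
python3 - <<'E'
from h import *
np.set_printoptions(precision=4,suppress=True)
d=pickle.load(open('top.pkl','rb'))
B=lambda c:np.array(c)/4+[270,65]-0.375
M=lambda c:np.array(c)/7+[120,95]-.43
for n,c,L,W,z in [('brickA',B([(239,44),(332,46),(330,230),(234,230)]),.114,.057,.076),
 ('brickB',B([(77,293),(175,297),(170,491),(71,487)]),.114,.057,.076),
 ('offcut',B([(236,345),(332,347),(328,446),(229,439)]),.057,.057,.076),
 ('bar1',B([(403,77),(454,77),(460,497),(406,496)]),.26,.03,.032),
 ('bar2',B([(520,93),(573,93),(579,514),(526,513)]),.26,.03,.032),
 ('mould',M([(132,73),(397,120),(328,494),(57,448)]),.13,.09,.085)]:
    p,e,s=fitrect(d,c,L,W,z); print(n,p[:2],np.degrees(p[2]),'rms',e,'sides',s,'r',np.hypot(*p[:2]))
print('cruc',unproj(d,B([(121,118)]),.087),unproj(d,B([(112,152)]),.012+.006), 'rimD',np.ptp(unproj(d,B([(69,118),(174,118)]),.087),axis=0))
print('gripper est; board corners',unproj(d,B([(34,34),(590,38),(606,556),(31,553)]),.012))
E
```

```text
brickA [ 0.6405 -0.197 ] -2.779858643969693 rms 0.00098944180382936 sides [0.0549 0.1116 0.056  0.1129] r 0.670106970916498
brickB [ 0.4903 -0.099 ] -3.0740023845957727 rms 8.961435156773812e-05 sides [0.0571 0.1139 0.0569 0.1141] r 0.5002052281911357
offcut [ 0.4873 -0.1902] -4.408043270243153 rms 0.0007399133795754034 sides [0.0555 0.0581 0.057  0.0554] r 0.5230608972874531
bar1 [ 0.5612 -0.2905] -1.93737042748481 rms 0.0006437062562074346 sides [0.0312 0.2599 0.0322 0.2594] r 0.6319528702813462
bar2 [ 0.5498 -0.3616] -2.1669708956510116 rms 0.0007328269903397026 sides [0.0324 0.2598 0.0315 0.2593] r 0.6580933130470281
mould [0.5591 0.2439] -10.302341772480391 rms 0.0008049333530132477 sides [0.0907 0.128  0.0914 0.129 ] r 0.6100199339659751
cruc [[ 0.65   -0.1008  0.087 ]] [[ 0.6514 -0.1007  0.018 ]] rimD [0.0011 0.0612 0.    ]
gripper est; board corners [[ 0.7306 -0.054   0.012 ]
 [ 0.7215 -0.402   0.012 ]
 [ 0.3959 -0.3939  0.012 ]
 [ 0.403  -0.0459  0.012 ]]
```

Run:
```python
from h import *
print(rows([.5,.37,.25],np.radians(87)))
```

```text
(array([-1.289, -0.541, -0.226]), array([-0.002, -0.   , -0.201]))
```

Request:
jog_arm --moves '[-0.2, -0.08, -0.2, 0, 0, -0.1, 0.7, -0.4, -0.16, -0.2, 0, 0, -0.2, 0.7, -0.6, -0.26, -0.2, 0, 0, -0.2, 0.7, -0.8, -0.36, -0.2, 0, 0, -0.2, 0.7, -1, -0.46, -0.2, 0, 0, -0.2, 0.7, -1, -0.62, -0.2, 0, 0, -0.2, 0.7, -1, -0.8, -0.2, 0, 0, -0.2, 0.7, -1, -1, -0.2, 0, 0, -0.2, 0.7]' --newtons 20

```text
time: 1.1
position: [0.3806, 0.2574, 0.2423]
tool_rot: [-0.087, -3.14, 0.001]
ft_force: [-0.1, -0.6, 0.6]
grip_width: 0.849
grip_force: 0.0
```

Run:
```python
from h import *
from bench import ctrl
s=ctrl.get_state();print(s['time'],s['position'],s['grip_width'],s['joint_positions'])
print(rows([.4903,-.099,.17],np.radians(87)))
```

```text
1.1 [0.38055418 0.25739739 0.24226485] 0.8489814649537109 [-0.82150345 -0.11486417  0.15479402  1.80814984  0.01795588  1.44788162
  0.84572873]
(array([-0.431, -1.166,  0.241]), array([-0.001, -0.001, -0.003]))
```

Request:
jog_arm --moves '[-0.2, -0.1, 0, 0, 0, 0, 0.7, -0.3, -0.26, 0, 0, 0, 0, 0.7, -0.4, -0.42, 0, 0, 0, 0, 0.7, -0.43, -0.58, 0, 0, 0, 0, 0.7, -0.43, -0.74, 0.05, 0, 0, 0, 0.7, -0.43, -0.9, 0.1, 0, 0, 0, 0.7, -0.43, -1, 0.1, 0, 0, 0, 0.7, -0.43, -1, 0.1, 0, 0, 0, 0.7]'

```text
time: 2.1
position: [0.4929, -0.0492, 0.2126]
tool_rot: [-0.092, -3.14, 0.0]
ft_force: [0.1, 0.9, 0.6]
grip_width: 0.851
grip_force: 0.0
```

Run:
```python
from h import *
print(rows([.4903,-.099,.13],np.radians(87)))
```

```text
(array([-0.001, -0.166,  0.275]), array([-0.   , -0.   , -0.006]))
```

Request:
jog_arm --moves '[0, -0.1, 0, 0, 0, 0, 0.7, 0, -0.166, 0.1, 0, 0, 0, 0.7, 0, -0.166, 0.15, 0, 0, 0, 0.7, 0, -0.166, 0.15, 0, 0, 0, 0.7, 0, -0.166, 0.15, 0, 0, 0, 0.7, 0, -0.166, 0.15, 0, 0, 0, 0.7, 0, -0.166, 0.15, 0, 0, 0, 0.7, 0, -0.166, 0.15, 0, 0, 0, 0.7]'

```text
time: 3.1
position: [0.491, -0.096, 0.1681]
tool_rot: [0.084, 3.14, 0.0]
ft_force: [-0.4, 0.2, -0.8]
grip_width: 0.851
grip_force: 0.0
```

Run:
```python
from h import *
from bench import ctrl
s=ctrl.get_state(); d=ctrl.get_image('wrist'); pickle.dump((d,s),open('w1.pkl','wb'))
c=np.clip(d['pixels'][:,:,::-1]*1.3,0,255).astype('uint8').copy()
c=cv2.resize(c,(768,576))
def box(x,y,yaw,L,W,z):
    m=np.array([[L,W],[L,-W],[-L,-W],[-L,W]])/2;yaw=np.radians(yaw)
    P=m@np.array([[np.cos(yaw),np.sin(yaw)],[-np.sin(yaw),np.cos(yaw)]])+[x,y]
    u=proj(d,np.c_[P,np.full(4,z)],s)*1.5
    cv2.polylines(c,[u.astype(int)],True,(0,0,255),1)
box(.4903,-.099,-3.07,.114,.057,.076);box(.4873,-.1902,-4.4,.057,.057,.076);box(.6405,-.197,-2.78,.114,.057,.076);box(.5612,-.2905,-1.94,.26,.03,.032)
cv2.imwrite('pics/w1.png',c)
print(s['position'],rows([.4903,-.099,.035],np.radians(87)))
```

```text
[ 0.49100003 -0.09603471  0.16814283] (array([ 0.002, -0.01 ,  0.444]), array([ 0.   ,  0.   , -0.001]))
```

View pics/w1.png

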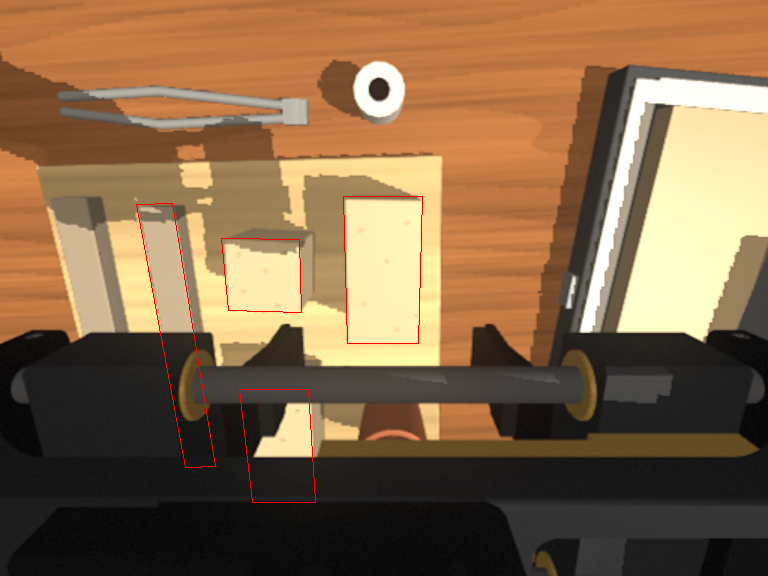

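The wrist picture shows the projected brick_b outline at (343–422, 197–343) and the offcut at (222–301, 238–311), both lying on the real top faces. The measurement holds, so I grasp brick_b.

Request:
jog_arm --moves '[0.002, -0.01, 0.1, 0, 0, 0, 0.7, 0.002, -0.01, 0.22, 0, 0, 0, 0.7, 0.002, -0.01, 0.34, 0, 0, 0, 0.7, 0.002, -0.01, 0.444, 0, 0, 0, 0.7, 0.002, -0.01, 0.444, 0, 0, 0, 0.7, 0.002, -0.01, 0.444, 0, 0, 0, -0.2, 0.002, -0.01, 0.444, 0, 0, 0, -0.2, 0.002, -0.01, 0.444, 0, 0, 0, -0.2]' --newtons 25

```text
time: 4.15
position: [0.4916, -0.0996, 0.0366]
tool_rot: [0.084, 3.137, 0.0]
ft_force: [-3.0, -3.9, 14.7]
grip_width: 0.592
grip_force: 9.7
```

Request:
jog_arm --moves '[0, 0, 0, 0, 0, 0, -0.6, 0, 0, 0, 0, 0, 0, -0.6, 0, 0, 0, 0, 0, 0, -0.6, 0, 0, -0.1, 0, 0, 0, -0.6, 0, 0, -0.25, 0, 0, 0, -0.6, 0, 0, -0.45, 0, 0, 0, -0.6, 0, 0, -0.6, 0, 0, 0, -0.6, 0, 0, -0.6, 0, 0, 0, -0.6]' --newtons 30

```text
time: 5.15
position: [0.4928, -0.0995, 0.2193]
tool_rot: [0.084, 3.132, 0.002]
ft_force: [0.2, -0.3, -1.4]
grip_width: 0.2
grip_force: 0.0
```

Run:
```python
from h import *
print(rows([.5779,.3472,.215],np.radians(79.7)))
```

```text
(array([-0.203,  1.502,  0.018]), array([0.002, 0.008, 0.121]))
```

Run:
```python
from h import *
from bench import ctrl
s=ctrl.get_state(); d=ctrl.get_image('wrist'); t=ctrl.get_image('top'); pickle.dump((d,s),open('w2.pkl','wb'));pickle.dump(t,open('top2.pkl','wb'))
a=cv2.resize(d['pixels'],None,fx=.78,fy=.78); b=cv2.resize(t['pixels'][60:215,260:430],None,fx=2.3,fy=2.3)
o=np.zeros((max(a.shape[0],b.shape[0]),800,3),'uint8');o[:a.shape[0],:a.shape[1]]=a;o[:b.shape[0],402:402+min(398,b.shape[1])]=b[:,:398]
cv2.imwrite('pics/w2.png',np.clip(o[:,:,::-1]*1.3,0,255).astype('uint8'))
```

```text
(no output)
```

View pics/w2.png

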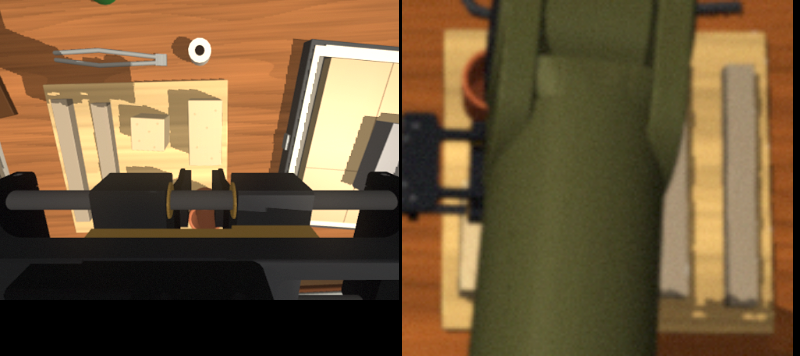

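The fingers closed to 0.2 on nothing. The brick still stands at wrist (205,132), seemingly untouched or only slid. I check where the projected TCP falls against the seen fingers and brick.

Run:
```python
from h import *
np.set_printoptions(precision=4,suppress=True)
d,s=pickle.load(open('w2.pkl','rb'));t=pickle.load(open('top2.pkl','rb'))
p=s['position'];print(d['tool_from_camera'],d['fx'],d['cx'],d['cy'])
print('tcp wrist',proj(d,p,s),'body pt',proj(d,p+[0,0,.07],s))
for z in (0,.02,.07,.15): print('top',z,proj(t,p+[0,0,z]))
# brickB corners from wrist view (view px /.78)
uv=np.array([(190,100),(221,100),(221,166),(189,166)])/.78
print(fitrect(d,uv,.114,.057,.076,s))
```

```text
[[-0.0006  0.9637  0.2669  0.0728]
 [ 1.      0.0007 -0.0003  0.0001]
 [-0.0005  0.2669 -0.9637 -0.2019]
 [ 0.      0.      0.      1.    ]] 265.8134459081567 258.0528586014389 190.27088342350444
tcp wrist [[257.8738 210.5353]] body pt [[258.0255 254.7584]]
top 0 [[306.4115 148.5802]]
top 0.02 [[307.3631 146.4696]]
top 0.07 [[309.9359 140.7637]]
top 0.15 [[314.7382 130.1132]]
(array([ 0.4927, -0.0924,  3.0857]), np.float64(0.001696540351510683), array([0.0502, 0.114 , 0.0567, 0.114 ]))
```

Run:
```python
from h import *
d,s=pickle.load(open('w2.pkl','rb'))
c=cv2.resize(d['pixels'][90:260,150:330,::-1],None,fx=3.4,fy=3.4,interpolation=cv2.INTER_CUBIC)
c=np.clip(c*1.2,0,255).astype('uint8').copy()
m=np.array([[.114,.057],[.114,-.057],[-.114,-.057],[-.114,.057]])/2
for z in (.076,.012):
    a=np.radians(-3.07);P=m@np.array([[np.cos(a),np.sin(a)],[-np.sin(a),np.cos(a)]])+[.4903,-.099]
    u=(proj(d,np.c_[P,np.full(4,z)],s)-[150,90])*3.4
    cv2.polylines(c,[u.astype(int)],True,(0,0,255),1)
for i in range(0,180,10): cv2.line(c,(int(i*3.4),0),(int(i*3.4),6),(255,0,0),1)
cv2.imwrite('pics/w2c.png',c)
```

```text
(no output)
```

View pics/w2c.png

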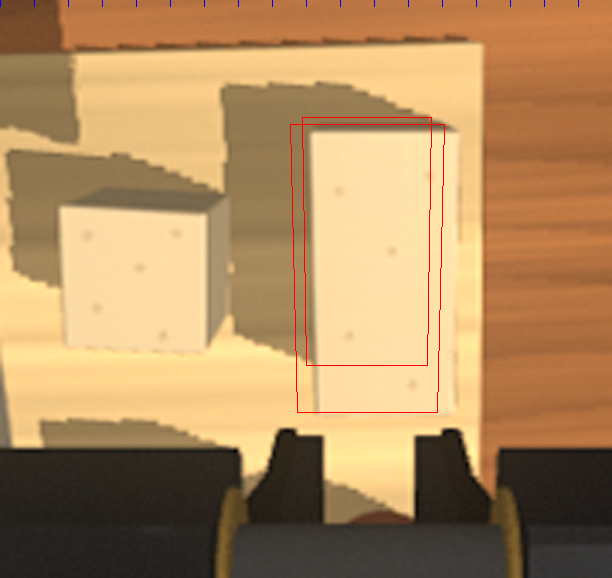

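The brick was pushed about 6 mm in +y and still stands, with its top at crop (310–458, 130–412). The visible fingertips at crop (322..415, 430) look about 40 mm short of the reported TCP, so they probably only brushed the brick's top. I check this in the scene image from the start.

Run:
```python
from h import *
d=pickle.load(open('scene.pkl','rb'));p=np.array([.1688,.6271,.1818])
ya=np.array([.26,.965,0])*.0435
c=cv2.resize(d['pixels'][0:120,400:512,::-1],None,fx=5,fy=5,interpolation=cv2.INTER_CUBIC)
c=np.clip(c*1.6,0,255).astype('uint8').copy()
for z,col in ((0,(0,0,255)),(.02,(0,255,0)),(.04,(255,0,0)),(.07,(0,255,255))):
    for k in (-1,0,1):
        u=(proj(d,p+[0,0,z]+k*ya)[0]-[400,0])*5; cv2.circle(c,tuple(int(v) for v in u),4,col,-1)
cv2.imwrite('pics/sc.png',c)
from bench import ctrl; print(ctrl.get_state()['ft_force'])
```

```text
[-0.07861594 -1.00777872 -0.5070664 ]
```

View pics/sc.png

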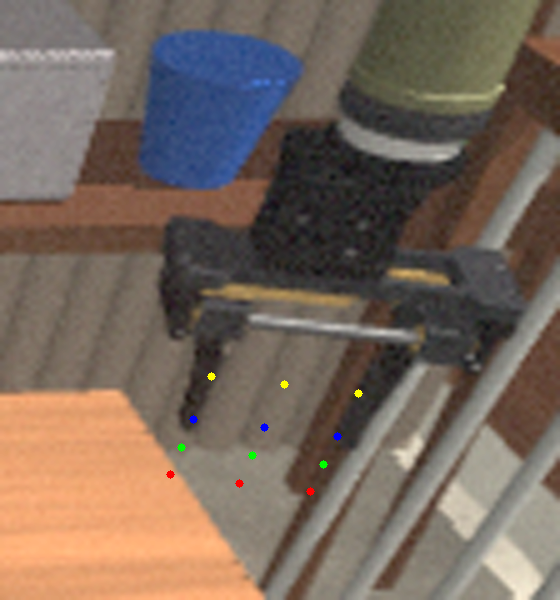

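Confirmed: the real fingertips at crop (188,428) and (350,445) lie about 37 mm behind the reported TCP (the blue marks are at +40 mm). From now on I command z 37 mm lower than tip height. Next I re-measure the shifted brick.

Run:
```python
from h import *
d,s=pickle.load(open('w2.pkl','rb'))
p,e,sd=fitrect(d,np.array([(310,130),(458,131),(455,412),(318,411)])/3.4+[150,90]-.35,.114,.057,.076,s)
p[2]=(p[2]+1.57)%np.pi-1.57
print(p,np.degrees(p[2]),e,sd); print(rows([p[0],p[1],0],p[2]+np.pi/2))
```

```text
[ 0.49100461 -0.09249816 -0.04453291] -2.551547527184945 0.0012653516312439168 [0.05499889 0.11112305 0.05554961 0.11101341]
(array([-0.001,  0.021,  0.717]), array([ 0.001,  0.001, -0.008]))
```

Request:
jog_arm --moves '[0, 0.021, 0, 0, 0, 0, 0.7, 0, 0.021, 0.1, 0, 0, 0, 0.7, 0, 0.021, 0.2, 0, 0, 0, 0.7, 0, 0.021, 0.3, 0, 0, 0, 0.7, 0, 0.021, 0.4, 0, 0, 0, 0.7, 0, 0.021, 0.5, 0, 0, 0, 0.7, 0, 0.021, 0.58, 0, 0, 0, 0.7, 0, 0.021, 0.58, 0, 0, 0, 0.7]' --newtons 30

```text
time: 6.25
position: [0.4875, -0.0922, 0.038]
tool_rot: [-0.083, -3.134, 0.001]
ft_force: [0.5, -0.1, 0.3]
grip_width: 0.842
grip_force: 0.0
```

Request:
jog_arm --moves '[0, 0, 0.06, 0, 0, 0, 0.7, 0, 0, 0.12, 0, 0, 0, 0.7, 0, 0, 0.14, 0, 0, 0, 0.7, 0, 0, 0.14, 0, 0, 0, 0.7, 0, 0, 0.14, 0, 0, 0, 0.1, 0, 0, 0.14, 0, 0, 0, 0.1, 0, 0, 0.14, 0, 0, 0, 0.1, 0, 0, 0.14, 0, 0, 0, 0.1]' --newtons 30

```text
time: 7.25
position: [0.4909, -0.0929, -0.0008]
tool_rot: [0.084, 3.139, 0.0]
ft_force: [-0.4, 0.5, 2.4]
grip_width: 0.654
grip_force: 30.0
```

Request:
jog_arm --moves '[0, 0, -0.08, 0, 0, 0, 0.1, 0, 0, -0.2, 0, 0, 0, 0.1, 0, 0, -0.35, 0, 0, 0, 0.1, 0, 0.1, -0.5, 0, 0, 0, 0.1, 0, 0.25, -0.6, 0, 0, 0, 0.1, -0.05, 0.4, -0.6, 0, 0, 0, 0.1, -0.1, 0.55, -0.6, 0, 0, 0.06, 0.1, -0.1, 0.7, -0.6, 0, 0, 0.12, 0.1]'

```text
time: 8.25
position: [0.5316, 0.1165, 0.1777]
tool_rot: [-0.285, -3.128, 0.001]
ft_force: [-0.4, -0.0, -2.9]
grip_width: 0.652
grip_force: 30.0
```

```bash
cat >> h.py <<'E'
TM=np.array([.5591,.2439]);TY=np.radians(-10.3)
def tm(x,y): return TM+np.array([np.cos(TY)*x-np.sin(TY)*y,np.sin(TY)*x+np.cos(TY)*y])
E
python3 - <<'E'
from h import *
print(tm(0,.105),rows([*tm(0,.105),.18],TY+np.pi/2))
E
```

```text
[0.57787423 0.34720793] (array([-0.013,  0.784, -0.008]), array([-0.001, -0.001, -0.002]))
```

Request:
jog_arm --moves '[-0.005, 0.16, 0, 0, 0, 0, 0.1, -0.01, 0.32, 0, 0, 0, 0, 0.1, -0.013, 0.48, 0, 0, 0, 0, 0.1, -0.013, 0.62, 0, 0, 0, 0, 0.1, -0.013, 0.72, 0, 0, 0, 0, 0.1, -0.013, 0.76, 0, 0, 0, 0, 0.1, -0.013, 0.76, 0.1, 0, 0, 0, 0.1, -0.013, 0.76, 0.2, 0, 0, 0, 0.1]'

```text
time: 9.25
position: [0.5762, 0.3374, 0.1177]
tool_rot: [0.283, 3.129, -0.002]
ft_force: [-0.1, 0.7, -3.4]
grip_width: 0.655
grip_force: 30.0
```

Run:
```python
from h import *
print(rows([*tm(0,.105),.038],TY+np.pi/2))
```

```text
(array([0.   , 0.033, 0.266]), array([-0.001,  0.   , -0.   ]))
```

Request:
jog_arm --moves '[0, 0.033, 0.06, 0, 0, 0, 0.1, 0, 0.033, 0.14, 0, 0, 0, 0.1, 0, 0.033, 0.2, 0, 0, 0, 0.1, 0, 0.033, 0.23, 0, 0, 0, 0.1, 0, 0.033, 0.25, 0, 0, 0, 0.1, 0, 0.033, 0.262, 0, 0, 0, 0.1, 0, 0.033, 0.266, 0, 0, 0, 0.1, 0, 0.033, 0.266, 0, 0, 0, 0.1]'

```text
time: 10.25
position: [0.578, 0.3489, 0.0393]
tool_rot: [0.281, 3.128, 0.001]
ft_force: [0.3, -0.0, -2.7]
grip_width: 0.651
grip_force: 30.0
```

Run:
```python
from h import *
print(rows([*tm(0,.105),.0372],TY+np.pi/2))
```

```text
(array([-0.001, -0.006,  0.007]), array([0.001, 0.   , 0.001]))
```

Request:
jog_arm --moves '[0, -0.006, 0.004, 0, 0, 0, 0.1, 0, -0.006, 0.007, 0, 0, 0, 0.1, 0, -0.006, 0.008, 0, 0, 0, 0.1, 0, -0.006, 0.008, 0, 0, 0, 0.1, 0, -0.006, 0.008, 0, 0, 0, 0.1, 0, -0.006, 0.008, 0, 0, 0, 0.5, 0, -0.006, 0.008, 0, 0, 0, 0.5, 0, -0.006, 0.008, 0, 0, 0, 0.5]'

```text
time: 11.25
position: [0.5775, 0.3474, 0.0363]
tool_rot: [0.28, 3.129, 0.001]
ft_force: [-0.0, -0.5, 0.6]
grip_width: 0.745
grip_force: 0.0
```

Request:
jog_arm --moves '[0, 0, -0.08, 0, 0, 0, 0.5, 0, 0, -0.2, 0, 0, 0, 0.5, 0, 0, -0.35, 0, 0, 0, 0.5, 0, 0, -0.45, 0, 0, 0, 0.6, 0, -0.15, -0.5, 0, 0, 0, 0.7, 0, -0.32, -0.5, 0, 0, 0, 0.7, 0, -0.5, -0.5, 0, 0, -0.06, 0.7, 0, -0.7, -0.5, 0, 0, -0.12, 0.7]'

```text
time: 12.25
position: [0.5398, 0.1392, 0.1865]
tool_rot: [0.079, 3.14, 0.001]
ft_force: [0.3, -0.1, 0.4]
grip_width: 0.849
grip_force: 0.0
```

Run:
```python
from h import *
print(rows([.6405,-.197,.14],np.radians(87.2)))
```

```text
(array([-0.391, -1.103,  0.155]), array([ 0.001,  0.001, -0.001]))
```

Request:
jog_arm --moves '[-0.05, -0.15, 0.02, 0, 0, 0, 0.7, -0.1, -0.3, 0.04, 0, 0, 0, 0.7, -0.15, -0.45, 0.06, 0, 0, 0, 0.7, -0.2, -0.6, 0.08, 0, 0, 0, 0.7, -0.25, -0.75, 0.1, 0, 0, 0, 0.7, -0.3, -0.9, 0.12, 0, 0, 0, 0.7, -0.36, -1, 0.15, 0, 0, 0, 0.7, -0.391, -1, 0.15, 0, 0, 0, 0.7]'

```text
time: 13.25
position: [0.6405, -0.1694, 0.1405]
tool_rot: [-0.092, -3.139, 0.003]
ft_force: [-0.2, 1.2, 0.9]
grip_width: 0.849
grip_force: 0.0
```

Run:
```python
from h import *
print(rows([.6405,-.197,0],np.radians(87.2)))
```

```text
(array([-0.006, -0.091,  0.469]), array([-0.002, -0.001, -0.009]))
```

Request:
jog_arm --moves '[0, -0.09, 0.02, 0, 0, 0, 0.7, 0, -0.09, 0.06, 0, 0, 0, 0.7, 0, -0.09, 0.12, 0, 0, 0, 0.7, 0, -0.09, 0.12, 0, 0, 0, 0.7, 0, -0.09, 0.12, 0, 0, 0, 0.7, 0, -0.09, 0.12, 0, 0, 0, 0.7, 0, -0.09, 0.12, 0, 0, 0, 0.7, 0, -0.09, 0.12, 0, 0, 0, 0.7]'

```text
time: 14.25
position: [0.6399, -0.1925, 0.1058]
tool_rot: [0.084, 3.14, 0.0]
ft_force: [0.2, -0.9, 0.2]
grip_width: 0.848
grip_force: 0.0
```

Run:
```python
from h import *
print(rows([.6405,-.197,0],np.radians(87.2)))
```

```text
(array([-0.003, -0.015,  0.353]), array([ 0.   ,  0.001, -0.004]))
```

Request:
jog_arm --moves '[-0.003, -0.015, 0.08, 0, 0, 0, 0.7, -0.003, -0.015, 0.18, 0, 0, 0, 0.7, -0.003, -0.015, 0.28, 0, 0, 0, 0.7, -0.003, -0.015, 0.34, 0, 0, 0, 0.7, -0.003, -0.015, 0.353, 0, 0, 0, 0.7, -0.003, -0.015, 0.353, 0, 0, 0, 0.1, -0.003, -0.015, 0.353, 0, 0, 0, 0.1, -0.003, -0.015, 0.353, 0, 0, 0, 0.1]'

```text
time: 15.25
position: [0.6414, -0.1973, 0.0009]
tool_rot: [0.084, 3.138, -0.0]
ft_force: [0.5, -0.0, 2.3]
grip_width: 0.655
grip_force: 30.0
```

Request:
jog_arm --moves '[0, 0, 0, 0, 0, 0, 0.1, 0, 0, -0.08, 0, 0, 0, 0.1, 0, 0, -0.22, 0, 0, 0, 0.1, 0, 0, -0.4, 0, 0, 0, 0.1, 0.03, 0.1, -0.55, 0, 0, 0, 0.1, 0.08, 0.25, -0.65, 0, 0, 0, 0.1, 0.14, 0.4, -0.65, 0, 0, 0.06, 0.1, 0.2, 0.55, -0.65, 0, 0, 0.125, 0.1]'

```text
time: 16.25
position: [0.5882, -0.0276, 0.1943]
tool_rot: [-0.293, -3.127, -0.001]
ft_force: [0.5, 0.8, -4.7]
grip_width: 0.651
grip_force: 30.0
```

Run:
```python
from h import *
print(tm(0,-.105),rows([*tm(0,-.105),.15],TY+np.pi/2))
```

```text
[0.54032577 0.14059207] (array([0.261, 0.521, 0.148]), array([ 0.   , -0.001, -0.006]))
```

Request:
jog_arm --moves '[0.08, 0.16, 0, 0, 0, 0, 0.1, 0.16, 0.32, 0.02, 0, 0, 0, 0.1, 0.22, 0.44, 0.06, 0, 0, 0, 0.1, 0.26, 0.5, 0.1, 0, 0, -0.004, 0.1, 0.26, 0.51, 0.148, 0, 0, -0.004, 0.1, 0.26, 0.51, 0.148, 0, 0, -0.004, 0.1, 0.26, 0.51, 0.148, 0, 0, -0.004, 0.1, 0.26, 0.51, 0.148, 0, 0, -0.004, 0.1]'

```text
time: 17.25
position: [0.5416, 0.1343, 0.1508]
tool_rot: [0.286, 3.127, 0.0]
ft_force: [0.1, -0.9, -2.8]
grip_width: 0.657
grip_force: 30.0
```

Run:
```python
from h import *
print(rows([*tm(0,-.105),.039],TY+np.pi/2))
```

```text
(array([0.008, 0.02 , 0.373]), array([ 0.   ,  0.001, -0.003]))
```

Request:
jog_arm --moves '[0.008, 0.02, 0.06, 0, 0, 0, 0.1, 0.008, 0.02, 0.16, 0, 0, 0, 0.1, 0.008, 0.02, 0.26, 0, 0, 0, 0.1, 0.008, 0.02, 0.32, 0, 0, 0, 0.1, 0.008, 0.02, 0.35, 0, 0, 0, 0.1, 0.008, 0.02, 0.366, 0, 0, 0, 0.1, 0.008, 0.02, 0.368, 0, 0, 0, 0.1, 0.008, 0.02, 0.368, 0, 0, 0, 0.1]'

```text
time: 18.25
position: [0.54, 0.1422, 0.0406]
tool_rot: [0.282, 3.128, 0.001]
ft_force: [0.1, 0.6, -2.4]
grip_width: 0.651
grip_force: 30.0
```

Run:
```python
from h import *
print(rows([*tm(0,-.105),.0385],TY+np.pi/2))
```

```text
(array([-0.002, -0.005,  0.007]), array([ 0.001,  0.001, -0.   ]))
```

Request:
jog_arm --moves '[-0.002, -0.005, 0.005, 0, 0, 0, 0.1, -0.002, -0.005, 0.007, 0, 0, 0, 0.1, -0.002, -0.005, 0.008, 0, 0, 0, 0.1, -0.002, -0.005, 0.008, 0, 0, 0, 0.1, -0.002, -0.005, 0.008, 0, 0, 0, 0.1, -0.002, -0.005, 0.008, 0, 0, 0, 0.5, -0.002, -0.005, 0.008, 0, 0, 0, 0.5, -0.002, -0.005, 0.008, 0, 0, 0, 0.5]'

```text
time: 19.25
position: [0.5397, 0.1404, 0.0373]
tool_rot: [0.283, 3.129, 0.0]
ft_force: [-0.0, 0.4, -0.3]
grip_width: 0.744
grip_force: 0.0
```

Request:
jog_arm --moves '[0, 0, -0.08, 0, 0, 0, 0.5, 0, 0, -0.2, 0, 0, 0, 0.5, 0, 0, -0.35, 0, 0, 0, 0.5, 0, 0, -0.5, 0, 0, 0.16, 0.5, -0.04, -0.15, -0.5, 0, 0, 0.33, 0.15, -0.08, -0.32, -0.5, 0, 0, 0.5, 0.15, -0.12, -0.5, -0.5, 0, 0, 0.66, 0.15, -0.16, -0.68, -0.5, 0, 0, 0.83, 0.15]'

```text
time: 20.25
position: [0.5503, -0.0706, 0.1875]
tool_rot: [1.581, 2.714, 0.001]
ft_force: [0.6, 0.4, -1.1]
grip_width: 0.577
grip_force: 0.0
```

Run:
```python
from h import *
from bench import ctrl
s=ctrl.get_state();Rm=R.from_rotvec(s['tool_rot']).as_matrix();print(np.degrees(np.arctan2(Rm[1,1],Rm[0,1])),s['joint_positions'])
print(rows([.5612,-.2905,.13],np.radians(-92)))
```

```text
29.571540949290302 [-0.5354726   0.12512128  0.67403434  1.70686958 -0.08057089  1.33683828
  0.66952407]
(array([-0.656, -0.33 ,  0.191]), array([ 0.001,  0.   , -0.974]))
```

Request:
jog_arm --moves '[-0.1, -0.05, 0.02, 0, 0, 0.17, 0.15, -0.2, -0.1, 0.04, 0, 0, 0.34, 0.15, -0.3, -0.15, 0.06, 0, 0, 0.5, 0.15, -0.4, -0.2, 0.08, 0, 0, 0.67, 0.15, -0.5, -0.25, 0.1, 0, 0, 0.84, 0.15, -0.57, -0.29, 0.1, 0, 0, 1, 0.15, -0.63, -0.32, 0.1, 0, 0, 1, 0.15, -0.65, -0.325, 0.1, 0, 0, 1, 0.15]'

```text
time: 21.25
position: [0.5624, -0.2881, 0.1572]
tool_rot: [2.724, 1.565, -0.001]
ft_force: [0.7, 0.6, -0.7]
grip_width: 0.577
grip_force: 0.0
```

Run:
```python
from h import *
from bench import ctrl
s=ctrl.get_state();print(s['joint_positions'])
print(rows([.5612,-.2905,.13],np.radians(-92)))
```

```text
[-0.25720532  0.39289161  0.89095616  1.56187847 -0.31010103  1.33619309
  0.14133697]
(array([-0.009,  0.001,  0.091]), array([0.000e+00, 1.000e-03, 1.029e+00]))
```

Request:
jog_arm --moves '[-0.009, 0, 0.03, 0, 0, 0.17, 0.15, -0.009, 0, 0.06, 0, 0, 0.34, 0.15, -0.009, 0, 0.06, 0, 0, 0.5, 0.15, -0.009, 0, 0.06, 0, 0, 0.67, 0.15, -0.009, 0, 0.06, 0, 0, 0.84, 0.15, -0.009, 0, 0.06, 0, 0, 1, 0.15, -0.009, 0, 0.06, 0, 0, 1, 0.15, -0.009, 0, 0.06, 0, 0, 1, 0.15]'

```text
time: 22.25
position: [0.5618, -0.2883, 0.1392]
tool_rot: [-3.141, -0.002, -0.0]
ft_force: [0.3, 0.2, -0.5]
grip_width: 0.577
grip_force: 0.0
```

Run:
```python
from h import *
from bench import ctrl
s=ctrl.get_state(); d=ctrl.get_image('wrist'); pickle.dump((d,s),open('w3.pkl','wb'));print(s['joint_positions'])
c=np.clip(d['pixels'][:,:,::-1]*1.2,0,255).astype('uint8').copy();c=cv2.resize(c,(768,576))
def box(x,y,yaw,L,W,z):
    m=np.array([[L,W],[L,-W],[-L,-W],[-L,W]])/2;yaw=np.radians(yaw)
    P=m@np.array([[np.cos(yaw),np.sin(yaw)],[-np.sin(yaw),np.cos(yaw)]])+[x,y]
    u=proj(d,np.c_[P,np.full(4,z)],s)*1.5
    cv2.polylines(c,[np.clip(u,-2000,2000).astype(int)],True,(0,0,255),1)
box(.5612,-.2905,-1.94,.26,.03,.032);box(.5498,-.3616,-2.17,.26,.03,.032);box(.4873,-.1902,-4.4,.057,.057,.076)
cv2.imwrite('pics/w3.png',c)
print(rows([.5612,-.2905,-.021],np.radians(-91.94)))
```

```text
[-0.38214526  0.49133317  1.09744812  1.58946303 -0.44670228  1.33751728
 -0.79640599]
(array([-0.002,  0.007,  0.534]), array([-0.001, -0.   ,  0.033]))
```

View pics/w3.png

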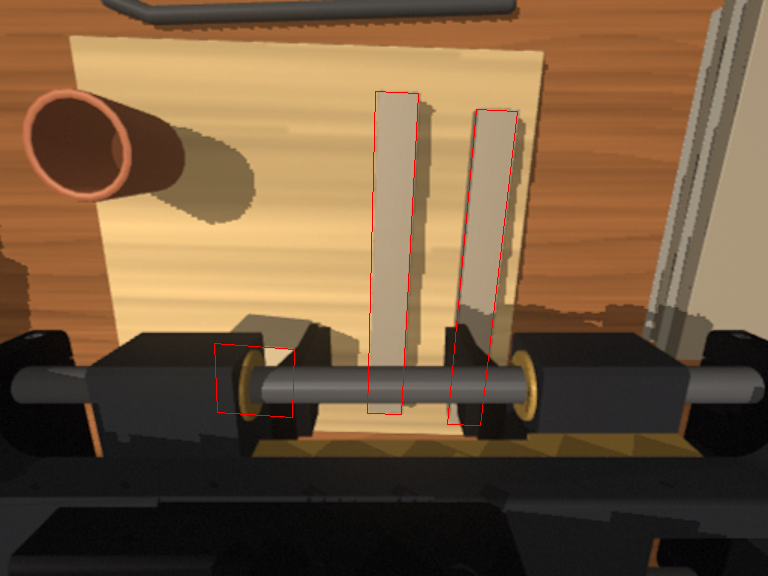

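Wrist view: both bar outlines (375–418 and 477–517 at the top edge) lie exactly on the bars. I descend on bar 1.

Request:
jog_arm --moves '[-0.002, 0.007, 0.1, 0, 0, 0.033, 0.15, -0.002, 0.007, 0.22, 0, 0, 0.033, 0.15, -0.002, 0.007, 0.34, 0, 0, 0.033, 0.15, -0.002, 0.007, 0.44, 0, 0, 0.033, 0.15, -0.002, 0.007, 0.49, 0, 0, 0.033, 0.15, -0.002, 0.007, 0.51, 0, 0, 0.033, 0.15, -0.002, 0.007, 0.52, 0, 0, 0.033, 0.15, -0.002, 0.007, 0.52, 0, 0, 0.033, 0.15]'

```text
time: 23.3
position: [0.5616, -0.2913, -0.0158]
tool_rot: [3.141, -0.057, 0.002]
ft_force: [0.5, 0.2, 0.8]
grip_width: 0.576
grip_force: 0.0
```

Request:
jog_arm --moves '[0, 0, 0, 0, 0, 0, 0.15, 0, 0, 0.004, 0, 0, 0, 0.15, 0, 0, 0.008, 0, 0, 0, 0.15, 0, 0, 0.012, 0, 0, 0, 0.15, 0, 0, 0.016, 0, 0, 0, 0.15, 0, 0, 0.016, 0, 0, 0, 0.15, 0, 0, 0.016, 0, 0, 0, 0.15, 0, 0, 0.016, 0, 0, 0, 0.15]'

```text
time: 24.3
position: [0.561, -0.291, -0.0214]
tool_rot: [-3.141, 0.057, -0.0]
ft_force: [-0.0, -1.2, 0.2]
grip_width: 0.575
grip_force: 0.0
```

Run:
```python
from h import *
print(rows([.5612,-.2905,-.021],np.radians(-91.94)))
```

```text
(array([ 0.   , -0.002, -0.001]), array([-0.   , -0.   , -0.003]))
```

Request:
jog_arm --moves '[0, 0, 0, 0, 0, 0, -0.5, 0, 0, 0, 0, 0, 0, -0.5, 0, 0, 0, 0, 0, 0, -0.5, 0, 0, 0, 0, 0, 0, -0.5, 0, 0, -0.02, 0, 0, 0, -0.5, 0, 0, -0.06, 0, 0, 0, -0.5, 0, 0, -0.1, 0, 0, 0, -0.5, 0, 0, -0.1, 0, 0, 0, -0.5]' --newtons 40

```text
time: 25.3
position: [0.5621, -0.2916, 0.0102]
tool_rot: [3.14, -0.057, 0.004]
ft_force: [-0.2, 0.4, -2.7]
grip_width: 0.339
grip_force: 40.0
```

Request:
jog_arm --moves '[0, 0, -0.12, 0, 0, 0, -0.5, 0, 0, -0.3, 0, 0, 0, -0.5, 0, -0.08, -0.46, 0, 0, -0.1, -0.5, 0, -0.22, -0.58, 0, 0, -0.25, -0.5, 0, -0.38, -0.6, 0, 0, -0.4, -0.5, 0, -0.55, -0.6, 0, 0, -0.55, -0.5, 0, -0.72, -0.6, 0, 0, -0.7, -0.5, 0, -0.9, -0.6, 0, 0, -0.85, -0.5]'

```text
time: 26.3
position: [0.5705, -0.0199, 0.1886]
tool_rot: [-2.857, -1.306, -0.001]
ft_force: [1.1, 0.4, -3.6]
grip_width: 0.343
grip_force: 40.0
```

Run:
```python
from h import *
from bench import ctrl
print(ctrl.get_state()['joint_positions'])
print(tm(-.031,0),rows([*tm(-.031,0),.17],TY))
```

```text
[-0.85564332  0.21134266  0.97378878  1.67375582 -0.17949625  1.35097196
 -0.5658295 ]
[0.52859956 0.24944287] (array([ 0.588, -0.693,  0.063]), array([ 0.   , -0.001, -0.509]))
```

Request:
jog_arm --moves '[0.1, -0.12, 0, 0, 0, -0.12, -0.5, 0.21, -0.25, 0, 0, 0, -0.24, -0.5, 0.32, -0.38, 0, 0, 0, -0.36, -0.5, 0.43, -0.51, 0, 0, 0, -0.46, -0.5, 0.52, -0.62, 0, 0, 0, -0.5, -0.5, 0.58, -0.67, 0.02, 0, 0, -0.5, -0.5, 0.58, -0.68, 0.06, 0, 0, -0.5, -0.5, 0.58, -0.68, 0.06, 0, 0, -0.5, -0.5]'

```text
time: 27.3
position: [0.5311, 0.2411, 0.1689]
tool_rot: [2.428, 1.991, -0.006]
ft_force: [-0.4, 0.3, -2.7]
grip_width: 0.339
grip_force: 40.0
```

Run:
```python
from h import *
print(rows([*tm(-.031,0),.0815],TY))
from bench import ctrl
t=ctrl.get_image('top');s=ctrl.get_image('scene');w=ctrl.get_image('wrist');pickle.dump((t,s,w,ctrl.get_state()),open('a4.pkl','wb'))
a=cv2.resize(t['pixels'][60:230,65:245],None,fx=2.2,fy=2.2);b=cv2.resize(w['pixels'],None,fx=.78,fy=.78)
o=np.zeros((375,800,3),'uint8');o[:374,:396]=a[:374,:396];o[:300,400:799]=b[:300,:399]
cv2.imwrite('pics/a4.png',np.clip(o[:,:,::-1]*1.2,0,255).astype('uint8'))
```

```text
(array([ 0.027, -0.013,  0.291]), array([-0.002,  0.004, -0.016]))
```

View pics/a4.png

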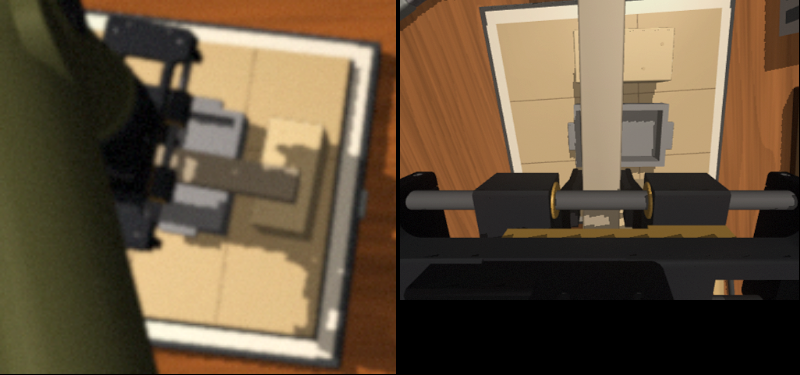

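The wrist view shows the far brick (575–674, 28–82) parallel to the mould and centred on it (569–673, 104–165), with the bar held square to both. I lower the bar.

Request:
jog_arm --moves '[0.027, -0.013, 0.03, 0, 0, -0.016, -0.5, 0.027, -0.013, 0.1, 0, 0, -0.016, -0.5, 0.027, -0.013, 0.18, 0, 0, -0.016, -0.5, 0.027, -0.013, 0.23, 0, 0, -0.016, -0.5, 0.027, -0.013, 0.25, 0, 0, -0.016, -0.5, 0.027, -0.013, 0.265, 0, 0, -0.016, -0.5, 0.027, -0.013, 0.265, 0, 0, -0.016, -0.5, 0.027, -0.013, 0.265, 0, 0, -0.016, -0.5]'

```text
time: 28.45
position: [0.5297, 0.253, 0.0917]
tool_rot: [2.409, 2.017, 0.002]
ft_force: [-0.2, 0.6, -3.8]
grip_width: 0.342
grip_force: 40.0
```

Run:
```python
from h import *
print(rows([*tm(-.031,0),.081],TY))
```

```text
(array([-0.012, -0.002,  0.036]), array([ 0.001, -0.001,  0.003]))
```

Request:
jog_arm --moves '[-0.012, -0.002, 0.012, 0, 0, 0.003, -0.5, -0.012, -0.002, 0.022, 0, 0, 0.003, -0.5, -0.012, -0.002, 0.03, 0, 0, 0.003, -0.5, -0.012, -0.002, 0.034, 0, 0, 0.003, -0.5, -0.012, -0.002, 0.036, 0, 0, 0.003, -0.5, -0.012, -0.002, 0.036, 0, 0, 0.003, -0.5, -0.012, -0.002, 0.036, 0, 0, 0.003, -0.5, -0.012, -0.002, 0.036, 0, 0, 0.003, -0.5]'

```text
time: 29.45
position: [0.5281, 0.2494, 0.0805]
tool_rot: [-2.412, -2.013, -0.0]
ft_force: [-1.1, -0.4, 0.1]
grip_width: 0.341
grip_force: 40.0
```

Run:
```python
from h import *
print(rows([*tm(-.031,0),.080],TY))
```

```text
(array([0.001, 0.002, 0.002]), array([-0., -0., -0.]))
```

Request:
jog_arm --moves '[0, 0, 0, 0, 0, 0, -0.1, 0, 0, 0, 0, 0, 0, -0.1, 0, 0, 0, 0, 0, 0, -0.1, 0, 0, -0.05, 0, 0, 0, -0.1, 0, 0, -0.15, 0, 0, 0, -0.1, 0, 0, -0.3, 0, 0, 0.05, 0.15, -0.1, 0.12, -0.35, 0, 0, 0.15, 0.15, -0.21, 0.25, -0.35, 0, 0, 0.3, 0.15]'

```text
time: 30.45
position: [0.5925, 0.1747, 0.1887]
tool_rot: [-2.698, -1.608, -0.009]
ft_force: [1.2, -0.4, -0.1]
grip_width: 0.575
grip_force: 0.0
```

Run:
```python
from h import *
print(rows([.5498,-.3616,.13],np.radians(-92.17)))
```

```text
(array([-1.641,  0.725,  0.189]), array([-0.   , -0.005,  1.063]))
```

Request:
jog_arm --moves '[-0.12, 0.05, 0.02, 0, 0, 0.15, 0.15, -0.25, 0.11, 0.04, 0, 0, 0.3, 0.15, -0.39, 0.17, 0.06, 0, 0, 0.46, 0.15, -0.54, 0.24, 0.08, 0, 0, 0.62, 0.15, -0.7, 0.31, 0.1, 0, 0, 0.78, 0.15, -0.86, 0.38, 0.12, 0, 0, 0.92, 0.15, -0.98, 0.43, 0.12, 0, 0, 1, 0.15, -1, 0.44, 0.12, 0, 0, 1, 0.15]'

```text
time: 31.45
position: [0.5637, -0.1569, 0.1505]
tool_rot: [3.14, 0.037, 0.002]
ft_force: [-0.2, 0.1, 0.4]
grip_width: 0.573
grip_force: 0.0
```

Run:
```python
from h import *
print(rows([.5498,-.3616,.1],np.radians(-92.17)))
from bench import ctrl
print(ctrl.get_state()['joint_positions'])
```

```text
(array([-0.063,  0.681,  0.169]), array([ 0.001, -0.001,  0.059]))
[-0.69396985  0.34672091  1.12873349  1.69496296 -0.32329066  1.30526017
 -1.04962453]
```

Request:
jog_arm --moves '[-0.01, 0.12, 0.03, 0, 0, 0.03, 0.15, -0.02, 0.26, 0.06, 0, 0, 0.06, 0.15, -0.04, 0.4, 0.1, 0, 0, 0.06, 0.15, -0.05, 0.54, 0.13, 0, 0, 0.06, 0.15, -0.06, 0.64, 0.16, 0, 0, 0.06, 0.15, -0.063, 0.675, 0.169, 0, 0, 0.06, 0.15, -0.063, 0.675, 0.169, 0, 0, 0.06, 0.15, -0.063, 0.675, 0.169, 0, 0, 0.06, 0.15]'

```text
time: 32.45
position: [0.5529, -0.3537, 0.0989]
tool_rot: [-3.14, 0.048, -0.002]
ft_force: [-0.1, 0.1, -0.5]
grip_width: 0.577
grip_force: 0.0
```

Run:
```python
from h import *
print(rows([.5498,-.3616,-.021],np.radians(-92.17)))
```

```text
(array([-0.01 ,  0.027,  0.4  ]), array([-0.001, -0.001,  0.007]))
```

Request:
jog_arm --moves '[-0.01, 0.025, 0.06, 0, 0, 0.007, 0.15, -0.01, 0.025, 0.14, 0, 0, 0.007, 0.15, -0.01, 0.025, 0.24, 0, 0, 0.007, 0.15, -0.01, 0.025, 0.32, 0, 0, 0.007, 0.15, -0.01, 0.025, 0.37, 0, 0, 0.007, 0.15, -0.01, 0.025, 0.395, 0, 0, 0.007, 0.15, -0.01, 0.025, 0.395, 0, 0, 0.007, 0.15, -0.01, 0.025, 0.395, 0, 0, 0.007, 0.15]'

```text
time: 33.45
position: [0.5489, -0.3638, -0.019]
tool_rot: [3.14, -0.064, 0.002]
ft_force: [-0.4, -0.4, 0.2]
grip_width: 0.572
grip_force: 0.0
```

Run:
```python
from h import *
print(rows([.5498,-.3616,-.021],np.radians(-92.17)))
```

```text
(array([ 0.003, -0.007,  0.007]), array([ 0.001, -0.001, -0.003]))
```

Request:
jog_arm --moves '[0.003, -0.007, 0.007, 0, 0, -0.003, 0.15, 0.003, -0.007, 0.007, 0, 0, -0.003, 0.15, 0.003, -0.007, 0.007, 0, 0, -0.003, -0.5, 0.003, -0.007, 0.007, 0, 0, -0.003, -0.5, 0.003, -0.007, 0.007, 0, 0, -0.003, -0.5, 0.003, -0.007, 0.007, 0, 0, -0.003, -0.5, 0.003, -0.007, 0, 0, 0, -0.003, -0.5, 0.003, -0.007, -0.05, 0, 0, -0.003, -0.5]'

```text
time: 34.45
position: [0.5481, -0.3598, -0.006]
tool_rot: [-3.139, 0.059, 0.005]
ft_force: [0.1, 0.9, -3.6]
grip_width: 0.34
grip_force: 40.0
```

Request:
jog_arm --moves '[0, 0, -0.12, 0, 0, 0, -0.5, 0, 0, -0.3, 0, 0, 0, -0.5, 0, -0.08, -0.46, 0, 0, -0.1, -0.5, 0, -0.22, -0.58, 0, 0, -0.25, -0.5, 0, -0.38, -0.62, 0, 0, -0.4, -0.5, 0, -0.55, -0.62, 0, 0, -0.55, -0.5, 0, -0.72, -0.62, 0, 0, -0.7, -0.5, 0, -0.9, -0.62, 0, 0, -0.85, -0.5]'

```text
time: 35.45
position: [0.559, -0.0903, 0.1819]
tool_rot: [-2.858, -1.304, -0.002]
ft_force: [0.3, -0.5, -2.9]
grip_width: 0.338
grip_force: 40.0
```

Run:
```python
from h import *
print(tm(.031,0),rows([*tm(.031,0),.17],TY))
```

```text
[0.58960044 0.23835713] (array([ 0.894, -0.641,  0.041]), array([ 0.001, -0.001, -0.511]))
```

Request:
jog_arm --moves '[0.13, -0.09, 0, 0, 0, -0.1, -0.5, 0.27, -0.19, 0, 0, 0, -0.2, -0.5, 0.42, -0.3, 0, 0, 0, -0.3, -0.5, 0.56, -0.4, 0, 0, 0, -0.4, -0.5, 0.7, -0.5, 0, 0, 0, -0.48, -0.5, 0.82, -0.59, 0, 0, 0, -0.51, -0.5, 0.88, -0.63, 0.02, 0, 0, -0.51, -0.5, 0.88, -0.63, 0.04, 0, 0, -0.51, -0.5]'

```text
time: 36.45
position: [0.5905, 0.2326, 0.1685]
tool_rot: [2.414, 2.01, -0.001]
ft_force: [0.7, -1.3, -3.7]
grip_width: 0.34
grip_force: 40.0
```

Run:
```python
from h import *
print(rows([*tm(.031,0),.085],TY))
```

```text
(array([ 0.018, -0.006,  0.278]), array([-0.   ,  0.001, -0.003]))
```

Request:
jog_arm --moves '[0.012, -0.006, 0, 0, 0, 0, -0.5, 0.012, -0.006, 0.04, 0, 0, 0, -0.5, 0.012, -0.006, 0.1, 0, 0, 0, -0.5, 0.012, -0.006, 0.16, 0, 0, 0, -0.5, 0.012, -0.006, 0.2, 0, 0, 0, -0.5, 0.012, -0.006, 0.22, 0, 0, 0, -0.5, 0.012, -0.006, 0.22, 0, 0, 0, -0.5, 0.012, -0.006, 0.22, 0, 0, 0, -0.5]'

```text
time: 37.45
position: [0.5903, 0.2359, 0.1038]
tool_rot: [2.416, 2.007, 0.002]
ft_force: [0.5, 0.0, -3.2]
grip_width: 0.339
grip_force: 40.0
```

Run:
```python
from h import *
print(rows([*tm(.031,0),.081],TY))
```

```text
(array([ 0.008, -0.004,  0.076]), array([ 0.001, -0.001, -0.004]))
```

Request:
jog_arm --moves '[0.008, -0.004, 0.02, 0, 0, -0.004, -0.5, 0.008, -0.004, 0.04, 0, 0, -0.004, -0.5, 0.008, -0.004, 0.055, 0, 0, -0.004, -0.5, 0.008, -0.004, 0.064, 0, 0, -0.004, -0.5, 0.008, -0.004, 0.07, 0, 0, -0.004, -0.5, 0.008, -0.004, 0.074, 0, 0, -0.004, -0.5, 0.008, -0.004, 0.076, 0, 0, -0.004, -0.5, 0.008, -0.004, 0.076, 0, 0, -0.004, -0.5]'

```text
time: 38.45
position: [0.5891, 0.2383, 0.0804]
tool_rot: [2.412, 2.013, 0.0]
ft_force: [-0.5, 1.3, -2.4]
grip_width: 0.339
grip_force: 40.0
```

Run:
```python
from h import *
print(rows([*tm(.031,0),.0805],TY))
```

```text
(array([ 0.   ,  0.002, -0.   ]), array([ 0., -0., -0.]))
```

Request:
jog_arm --moves '[0, 0.002, 0.003, 0, 0, 0, -0.5, 0, 0.002, 0.005, 0, 0, 0, -0.5, 0, 0.002, 0.005, 0, 0, 0, -0.5, 0, 0.002, 0.005, 0, 0, 0, -0.5, 0, 0.002, 0.005, 0, 0, 0, -0.5, 0, 0.002, 0.005, 0, 0, 0, -0.5, 0, 0.002, 0.005, 0, 0, 0, -0.5, 0, 0.002, 0.005, 0, 0, 0, -0.5]'

```text
time: 39.45
position: [0.5894, 0.2384, 0.08]
tool_rot: [-2.411, -2.012, -0.001]
ft_force: [-4.0, -0.2, 4.9]
grip_width: 0.338
grip_force: 40.0
```

Request:
jog_arm --moves '[0, 0, -0.003, 0, 0, 0, -0.1, 0, 0, -0.003, 0, 0, 0, -0.1, 0, 0, -0.003, 0, 0, 0, -0.1, 0, 0, -0.05, 0, 0, 0, -0.1, 0, 0, -0.15, 0, 0, 0, -0.1, 0, 0, -0.3, 0, 0, 0, 0.5, -0.12, 0.04, -0.35, 0, 0, 0, 1, -0.28, 0.1, -0.35, 0, 0, 0, 1]'

```text
time: 40.45
position: [0.6055, 0.1513, 0.1868]
tool_rot: [2.407, 2.017, 0.008]
ft_force: [1.1, -0.6, -0.6]
grip_width: 0.704
grip_force: 0.0
```

Run:
```python
from h import *
print(rows([.6505,-.1008,.13],TY))
```

```text
(array([-0.802,  0.294,  0.188]), array([ 0.004, -0.003,  0.003]))
```

Request:
jog_arm --moves '[-0.15, 0.05, 0.03, 0, 0, 0, 1, -0.3, 0.1, 0.06, 0, 0, 0, 1, -0.45, 0.16, 0.09, 0, 0, 0, 1, -0.6, 0.22, 0.12, 0, 0, 0, 1, -0.72, 0.27, 0.15, 0, 0, 0, 1, -0.78, 0.285, 0.18, 0, 0, 0, 1, -0.78, 0.285, 0.18, 0, 0, 0, 1, -0.78, 0.285, 0.18, 0, 0, 0, 1]'

```text
time: 41.45
position: [0.6467, -0.0927, 0.1301]
tool_rot: [-2.409, -2.015, -0.002]
ft_force: [-0.4, 0.6, 0.4]
grip_width: 1.005
grip_force: 0.0
```

Run:
```python
from h import *
from bench import ctrl
s=ctrl.get_state(); d=ctrl.get_image('wrist'); pickle.dump((d,s),open('w5.pkl','wb'))
c=np.clip(d['pixels'][:,:,::-1]*1.2,0,255).astype('uint8').copy();c=cv2.resize(c,(768,576))
a=np.linspace(0,2*np.pi,60)
for z,r in ((.087,.033),(.012,.029)):
    u=proj(d,np.c_[.6505+r*np.cos(a),-.1008+r*np.sin(a),np.full(60,z)],s)*1.5
    cv2.polylines(c,[u.astype(int)],True,(255,255,0),1)
cv2.imwrite('pics/w5.png',c)
print(rows([.6505,-.1008,-.009],TY))
```

```text
(array([-0.026,  0.017,  0.464]), array([ 0.   , -0.002,  0.003]))
```

View pics/w5.png

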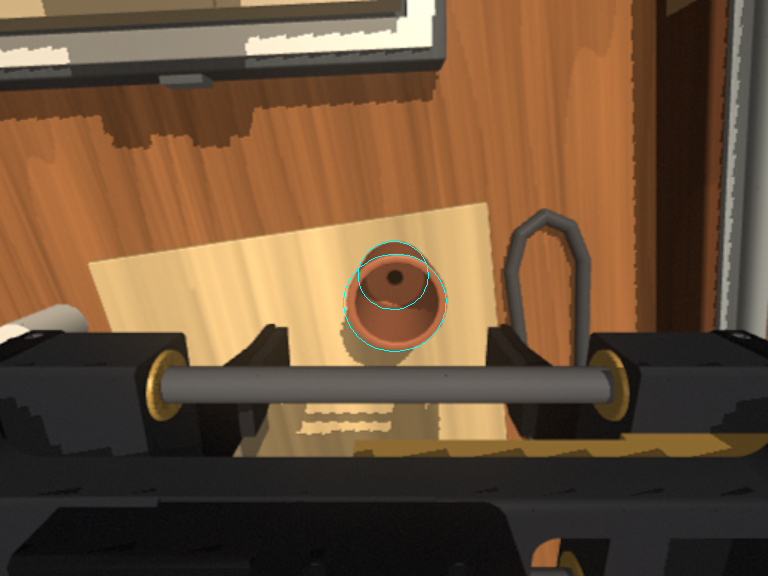

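The wrist view shows the terracotta crucible with its drain hole at (395,277). My rim circle (344–446, 254–350) matches, so I descend.

Request:
jog_arm --moves '[-0.024, 0.016, 0, 0, 0, 0, 1, -0.024, 0.016, 0.08, 0, 0, 0, 1, -0.024, 0.016, 0.18, 0, 0, 0, 1, -0.024, 0.016, 0.28, 0, 0, 0, 1, -0.024, 0.016, 0.38, 0, 0, 0, 1, -0.024, 0.016, 0.43, 0, 0, 0, 1, -0.024, 0.016, 0.45, 0, 0, 0, 1, -0.024, 0.016, 0.45, 0, 0, 0, 1]'

```text
time: 42.5
position: [0.6502, -0.1034, -0.0047]
tool_rot: [2.412, 2.013, 0.001]
ft_force: [0.2, 0.5, 0.9]
grip_width: 0.999
grip_force: 0.0
```

Run:
```python
from h import *
print(rows([.6505,-.1008,-.005],TY))
```

```text
(array([ 0.009, -0.001,  0.001]), array([ 0.001, -0.   , -0.   ]))
```

Request:
jog_arm --moves '[0.007, -0.001, 0, 0, 0, 0, 1, 0.007, -0.001, 0, 0, 0, 0, 1, 0.007, -0.001, 0, 0, 0, 0, 0.1, 0.007, -0.001, 0, 0, 0, 0, 0.1, 0.007, -0.001, 0, 0, 0, 0, 0.1, 0.007, -0.001, 0, 0, 0, 0, 0.1, 0.007, -0.001, 0, 0, 0, 0, 0.1, 0.007, -0.001, 0, 0, 0, 0, 0.1]' --newtons 20

```text
time: 43.5
position: [0.6503, -0.1013, -0.005]
tool_rot: [2.412, 2.012, 0.001]
ft_force: [2.0, -0.1, -0.1]
grip_width: 0.745
grip_force: 20.0
```

Run:
```python
from bench import ctrl
print(ctrl.get_state()['position'])
```

```text
[ 0.65029398 -0.10128053 -0.00501687]
```

Request:
jog_arm --moves '[0, 0, -0.04, 0, 0, 0, 0.1, 0, 0, -0.14, 0, 0, 0, 0.1, 0, 0, -0.28, 0, 0, 0, 0.1, 0, 0, -0.44, 0, 0, 0, 0.1, 0, 0, -0.58, 0, 0, 0, 0.1, 0.06, -0.03, -0.66, 0, 0, 0, 0.1, 0.18, -0.08, -0.7, 0, 0, 0, 0.1, 0.32, -0.15, -0.7, 0, 0, 0, 0.1]'

```text
time: 44.5
position: [0.6223, 0.0009, 0.2061]
tool_rot: [2.414, 2.009, 0.001]
ft_force: [0.4, 0.6, -3.5]
grip_width: 0.744
grip_force: 20.0
```

Run:
```python
from h import *
print(rows([*TM,.19],TY))
```

```text
(array([ 0.758, -0.354,  0.053]), array([ 0.001, -0.   , -0.003]))
```

Request:
jog_arm --moves '[0.14, -0.065, 0, 0, 0, 0, 0.1, 0.28, -0.13, 0, 0, 0, 0, 0.1, 0.42, -0.2, 0, 0, 0, 0, 0.1, 0.56, -0.26, 0, 0, 0, 0, 0.1, 0.67, -0.32, 0, 0, 0, 0, 0.1, 0.73, -0.345, 0, 0, 0, 0, 0.1, 0.745, -0.35, 0, 0, 0, 0, 0.1, 0.745, -0.35, 0, 0, 0, 0, 0.1]'

```text
time: 45.5
position: [0.56, 0.2381, 0.2048]
tool_rot: [2.413, 2.01, -0.001]
ft_force: [-0.4, -0.8, -3.4]
grip_width: 0.743
grip_force: 20.0
```

Run:
```python
from h import *
from bench import ctrl
print(rows([*TM,.12],TY))
s=ctrl.get_state();w=ctrl.get_image('wrist');pickle.dump((w,s),open('w6.pkl','wb'))
c=cv2.resize(w['pixels'][:,:,::-1],(768,576)).copy()
def box(x,y,yaw,L,W,z):
    m=np.array([[L,W],[L,-W],[-L,-W],[-L,W]])/2
    P=m@np.array([[np.cos(yaw),np.sin(yaw)],[-np.sin(yaw),np.cos(yaw)]])+[x,y]
    cv2.polylines(c,[np.clip(proj(w,np.c_[P,np.full(4,z)],s)*1.5,-2000,2000).astype(int)],True,(0,0,255),1)
for a,L,W,z,t in ((tm(0,.105),.114,.057,.114,0),(tm(.031,0),.26,.03,.134,np.pi/2),(tm(-.031,0),.26,.03,.134,np.pi/2),(TM,.13,.09,.085,0)): box(*a,TY+t,L,W,z)
cv2.imwrite('pics/w6.png',np.clip(c*1.1,0,255).astype('uint8'))
```

```text
(array([ 0.019, -0.007,  0.283]), array([ 0.   ,  0.001, -0.002]))
```

View pics/w6.png

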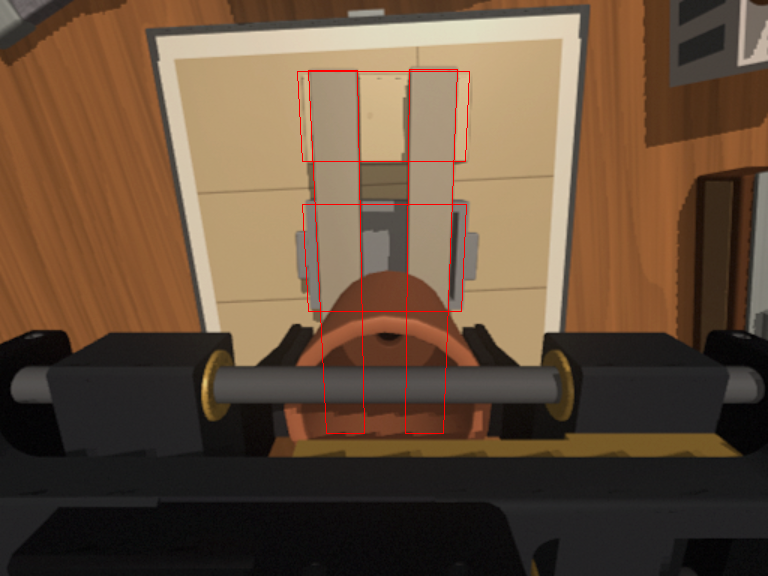

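Wrist view: both bars (309–357 and 409–458), the far brick and the mould all lie on their target outlines to within about 2 mm. The crucible is held upright, so I lower it.

Request:
jog_arm --moves '[0.017, -0.007, 0, 0, 0, 0, 0.1, 0.017, -0.007, 0.06, 0, 0, 0, 0.1, 0.017, -0.007, 0.13, 0, 0, 0, 0.1, 0.017, -0.007, 0.19, 0, 0, 0, 0.1, 0.017, -0.007, 0.23, 0, 0, 0, 0.1, 0.017, -0.007, 0.26, 0, 0, 0, 0.1, 0.017, -0.007, 0.26, 0, 0, 0, 0.1, 0.017, -0.007, 0.26, 0, 0, 0, 0.1]'

```text
time: 46.55
position: [0.5588, 0.2456, 0.1274]
tool_rot: [2.412, 2.013, 0.002]
ft_force: [1.4, 0.4, -2.8]
grip_width: 0.742
grip_force: 20.0
```

Run:
```python
from h import *
print(rows([*TM,.118],TY))
```

```text
(array([-0.005,  0.002,  0.031]), array([ 0.001, -0.001, -0.   ]))
```

Request:
jog_arm --moves '[-0.005, 0.002, 0.012, 0, 0, 0, 0.1, -0.005, 0.002, 0.022, 0, 0, 0, 0.1, -0.005, 0.002, 0.028, 0, 0, 0, 0.1, -0.005, 0.002, 0.031, 0, 0, 0, 0.1, -0.005, 0.002, 0.033, 0, 0, 0, 0.1, -0.005, 0.002, 0.033, 0, 0, 0, 0.1, -0.005, 0.002, 0.033, 0, 0, 0, 0.1, -0.005, 0.002, 0.033, 0, 0, 0, 0.1]'

```text
time: 47.55
position: [0.5586, 0.2439, 0.117]
tool_rot: [-2.412, -2.013, -0.0]
ft_force: [-0.7, 0.6, -2.1]
grip_width: 0.743
grip_force: 20.0
```

Request:
jog_arm --moves '[0, 0, 0.002, 0, 0, 0, 0.1, 0, 0, 0.004, 0, 0, 0, 0.1, 0, 0, 0.004, 0, 0, 0, 0.1, 0, 0, 0.004, 0, 0, 0, 0.1, 0, 0, 0.004, 0, 0, 0, 0.1, 0, 0, 0.004, 0, 0, 0, 0.1, 0, 0, 0.004, 0, 0, 0, 0.1, 0, 0, 0.004, 0, 0, 0, 0.1]'

```text
time: 48.55
position: [0.5589, 0.2442, 0.1168]
tool_rot: [-2.412, -2.013, -0.002]
ft_force: [-2.7, -1.0, 4.8]
grip_width: 0.747
grip_force: 19.8
```

Request:
jog_arm --moves '[0, 0, -0.003, 0, 0, 0, 0.1, 0, 0, -0.003, 0, 0, 0, 0.9, 0, 0, -0.003, 0, 0, 0, 0.9, 0, 0, -0.003, 0, 0, 0, 0.9, 0, 0, -0.05, 0, 0, 0, 0.9, 0, 0, -0.15, 0, 0, 0, 0.9, 0, 0, -0.3, 0, 0, 0, 0.9, 0, 0, -0.45, 0, 0, 0, 0.9]'

```text
time: 49.55
position: [0.5587, 0.2437, 0.2531]
tool_rot: [2.412, 2.012, 0.002]
ft_force: [-0.2, 0.0, -0.2]
grip_width: 0.953
grip_force: 0.0
```

Request:
jog_arm --moves '[-0.12, 0, 0, 0, 0, 0, 0.9, -0.3, 0, 0, 0, 0, 0, 0.9, -0.5, 0, 0, 0, 0, 0, 0.9, -0.7, 0, 0, 0, 0, 0, 0.9, -0.85, 0, 0, 0, 0, 0, 0.9, -1, 0, 0, 0, 0, 0, 0.9, -1, 0, 0, 0, 0, 0, 0.9, -1, 0, 0, 0, 0, 0, 0.9]'

```text
time: 50.55
position: [0.5052, -0.0508, 0.2514]
tool_rot: [-2.412, -2.012, -0.003]
ft_force: [0.2, -0.1, -0.3]
grip_width: 0.948
grip_force: 0.0
```

Run:
```python
from h import *
from bench import ctrl
t=ctrl.get_image('top');s=ctrl.get_image('scene')
c=t['pixels'].copy();k=3
a=cv2.resize(c[85:210,75:230],None,fx=k,fy=k,interpolation=cv2.INTER_CUBIC)
def box(x,y,yaw,L,W,z):
    m=np.array([[L,W],[L,-W],[-L,-W],[-L,W]])/2
    P=m@np.array([[np.cos(yaw),np.sin(yaw)],[-np.sin(yaw),np.cos(yaw)]])+[x,y]
    cv2.polylines(a,[((proj(t,np.c_[P,np.full(4,z)])-[75,85])*k).astype(int)],True,(255,0,0),1)
for q,L,W,z,r in ((tm(0,.105),.114,.057,.114,0),(tm(0,-.105),.114,.057,.114,0),(tm(.031,0),.26,.03,.134,np.pi/2),(tm(-.031,0),.26,.03,.134,np.pi/2),(TM,.13,.09,.085,0)): box(*q,TY+r,L,W,z)
u=np.linspace(0,6.3,40)
cv2.polylines(a,[((proj(t,np.c_[TM[0]+.033*np.cos(u),TM[1]+.033*np.sin(u),np.full(40,.209)])-[75,85])*k).astype(int)],True,(0,0,255),1)
b=cv2.resize(s['pixels'][130:310,270:440],None,fx=1.9,fy=1.9)
o=np.zeros((380,800,3),'uint8');o[:375,:465]=a;o[:342,470:793]=b[:342,:323]
cv2.imwrite('pics/fin.png',np.clip(o[:,:,::-1]*1.2,0,255).astype('uint8'))
```

```text
(no output)
```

View pics/fin.png

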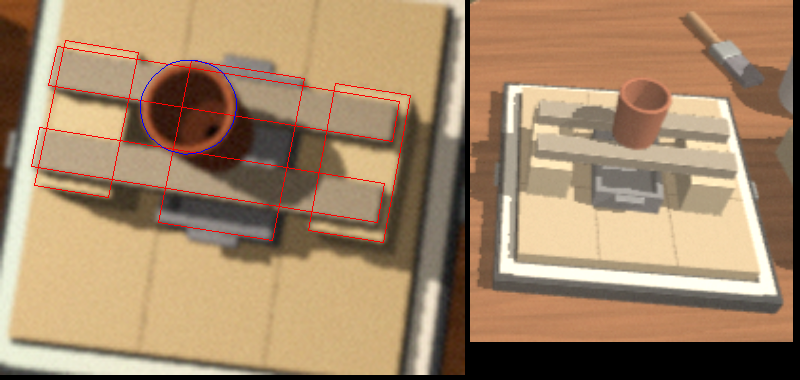

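Final view: bricks, bars and mould fit their target outlines, and the crucible stands upright on both bars with its rim at (188,107), matching its circle. The robot is clear, so I hand it in.

```bash
python3 -c "
from bench import ctrl
print(ctrl.close_job())"
```

```text
the job is handed in; nothing more can be done
None
```

I handed the job in at about 51 s of robot time: bricks, bars and crucible all stand on their target outlines around the unmoved mould, checked by camera to a few millimetres. The first grasp on one brick slipped and nudged it about 6 mm on the board, and I re-measured and regrasped it.

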